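# Find the full parts case and put it in the kit tray

## Robot

A 6-joint arm with a two-finger parallel gripper is mounted at the origin on the work surface. World frame = base frame: x ahead of the robot, y to its left, z up, the work surface at z = 0. Lengths are in m, angles in rad, forces in N, time in s.
With the tool pointing down it reaches from about 0.3 to 0.775 m from the base axis. Payload 14.6 kg.
Tool frame: the origin (TCP) lies between the finger pads; the fingertips stand 14 mm ahead of it and the grasp point (between the pads) lies 5 mm behind it; z points along the fingers, y is the line along which they close (so a half turn about z gives the same grasp; the last joint's range is limited). The gripper opens to 94 mm and grips with 3 to 60 N. Pads are 16 mm wide; open, the fingers measure 119 mm over their backs; the gripper's body (75 mm by 177 mm) begins 78 mm behind the grasp point.
Start: joints at [1.132, 0.3, 1.521, -0, 1.321, -0.067], TCP at [0.2, 0.512, 0.219] pointing down, gripper open.
Joint ranges: [-3.03, 3.03], [-0.79, 2.21], [0.23, 2.52], [-1.04, 4.18], [0, 3.07], [-2.55, 2.55]. Speed limits (rad/s): [2.22, 2.22, 2.57, 3.14, 3.14, 3.14].

## Interface

Orientations are given as [roll, pitch, yaw] about the fixed x, y, z axes, in that order (R = Rz(yaw) Ry(pitch) Rx(roll)).
In Python, from station import ctrl gives the robot as it stands. The module is installed in compiled form; this text tells all that it offers.
- The arm moves only by the tool move_arm, never from a script. Its argument "targets" is a list of rows, each a list of 7 numbers: the opening, from -1 (shut) to 1 (fully open), then the shift along the tool's x, y, z in units of 50 mm (1.0 is 50 mm), then the turn, a rotation vector about the tool's x, y, z in rad. A call has 1 to 12 rows; each row is the pose to reach, as a shift and turn from the pose commanded when the call began, along the tool's axes at that moment; what a row does not reach only later rows make up. A row lasts 1/10 s, in which the tool goes at most 50 mm and 8.59 degrees, less where a joint would pass 70% of its speed; a pose out of reach is approached as far as the arm can. A call with a gripper value outside its range is refused whole. The fingers move at their own pace and stop on an object; "grip_force" is the grip in N (left out, the last holds). Time passes only in rows, so rows that repeat a pose let the fingers close. It gives the time, the measured TCP pose, the force, the opening and the grip force at its end, in the units of the state.
- ctrl.get_obs(): the state, without advancing time (a new reading comes with each control period).
- ctrl.camera(name): name is "scene" or "top" or "wrist"; returns (picture, depth): 420x560x3 uint8, red, green, blue; 420x560 float32, m along the optical axis (not along the pixel's ray), 0 where there is no reading.
- ctrl.camera_params(name): a dict with "intrinsics" (3x3 intrinsics, pixels), "rvec" (rotation vector, rad) and "tvec" (3), from world to camera coordinates, as OpenCV has them; the wrist camera has in their place "T_tool_cam" (4x4, takes a point from camera to tool coordinates, whose origin is the TCP and whose axes are the flange's). Camera axes: x right, y down, z forward; pixel columns grow to the right and rows downward; lengths in m; the calibration is good to about 2 mm. The wrist camera is an equidistant fisheye: a pixel r from the principal point sees the ray r / f radians off the axis. A picture is of the moment at which its call begins: read the wrist's pose just before it. camera_params takes no time and is no camera call.
- ctrl.hand_in(): hands the job in; it is judged then, once.
Trained networks look in the newest picture that a camera, given by its name, has taken for a name from the list of things; names that differ only in an ending like _2 or _b are one class to them, and where a whole thing is asked for, a point or a joint stands for the part that bears it (a point fixed in the world has none). Each returns a list of dicts, best first, with "score" (0 to 1); they miss things now and then, are a little off and sometimes report something else, mostly with a low value. They report only what shows in the picture. A call takes as long as a camera call. They do not tell look-alikes from the thing itself.
- ctrl.cut_out(camera, target): "region" (420x560 bool, what is visible of it) and "point" ([column, row] in pixels, amid what is visible of it).
- ctrl.tip_of(camera, target): "point" ([column, row] in pixels: a listed point, or the origin of a listed thing).
The state is a dict: "time_s": time; "qpos": joint angles; "joint_vel": joint speeds; "tau": joint torques, N m; "ee_pos": TCP position; "eef_rot": TCP orientation; "force": force on the tool from outside, world axes, zero at the start; "moment": the same for the moment, N m; "grip_width": finger opening in m; "grip_force": force on a finger pad.
Only numpy, scipy, OpenCV 4.12 (cv2) and the standard library are available. Lean on these libraries where they do the work, as an engineer would, in place of code of your own. Each camera call takes 0.05 s, during which the arm holds its last target. There are 200 camera calls.

## Task

Four identical closed parts cases stand on the desk, three nearly empty and one full of fasteners: lift them by their handles to find the full one, and set it down gently, upright and flat on the floor of the small open cardboard tray. A length of aluminium profile lies across the tray and is in the way: lay it flat on the free desk, quite clear of the tray. Leave the other three cases standing where they stood (put any you lifted back in its place), never tip a case over, and do not disturb the other things.

Things in the scene. Friction and masses are not known exactly. Their poses are not given: they have to be found in the camera images.
- case_a: One of four identical closed grey plastic cases, latches on its -y side. Body 110 (own x) x 70 (own y) x 60 high, lid rim 114 x 74. Black handle bar along own x over the middle of the lid: 90 long, 14 thick (y), spanning heights 80 to 98; two posts 34 either side of the middle; 20 gap under the bar. Origin: centre of the underside, z up. Long axis starts within 40 degrees of world x.
- case_b: Same shape and axes as case_a. Any one of the four, drawn afresh each time, is the full one: 0.48 to 0.65 kg in all; the other three weigh 0.20 to 0.32 kg. The contents are held in the middle and can shift by 4 mm.
- case_c: Same as case_a and case_b in shape, axes and possible weights; the name tells nothing about what is inside.
- case_d: Same as case_a and case_b in shape, axes and possible weights; the name tells nothing about what is inside.
- tray: Open cardboard tray fixed to the desk, outside 152 (own x) x 108 (own y) x 42 high, walls and floor 5 thick, so inside 142 x 98: it takes one case, long sides together, either way round. Origin: centre of the underside; the inner floor is 5 above it. Turned anyhow, at the left or right of the cases.
- controller: Fixed grey machine-controller box, 140 x 110 x 100 high, with a 12 knob on its -x face; on the opposite side of the cases from the tray. Origin: centre of the underside.
- can: Bystander: spray can standing among the cases, 54 diameter, 135 high. Origin: centre of the underside.
- motor: Bystander: stepper motor standing among the cases, 57 x 57 x 80 high with a thin shaft up to 102. Origin: centre of the underside.
- pliers: Bystander: pliers with red grips lying on the desk beyond the cases, 180 long, 60 wide, 16 high, its grips along own -x (to 117) and jaws along +x (to 60). Origin: at the pivot, underside.
- spanner: Bystander: spanner lying along own x on the desk beyond the cases, under 200 long. Origin: its middle, underside.
- extrusion: Length of aluminium profile, 0.22 kg, 170 long (own x) x 40 wide (own y) x 20 high (its upper 8 only 30 wide), grooved on top. Lies loose and level across the tray's short way on the tray's rim, underside 42 above the desk, ends sticking out about 30. Origin: centre of the underside.
There are look-alikes about, which are no part of the job. Leave any green or pink look-alike of the tray alone.

How it is judged:
By the outcome, as a careful person would: the job done as asked, in the order asked, and still so for the second after the job is handed in, with the robot touching nothing.
It also fails if it takes over 72 s, if anything falls off the work surface, if the arm or the gripper's body presses on something with over 40 N, if the wrist force passes 120 N, or if a joint passes its speed limit or range.

## Working session

There is one attempt and no reset: what is moved stays moved. The work goes in short steps, Python scripts to look and compute and a tool call to move; the robot and the scene stay as the last step left them, time stands still between calls to the robot, and variables do not carry over. Pictures are saved under pics/ and viewed, at most 10 in all, crops included, and the job is handed in when it is done.

Besides the shell and the picture viewer there is one more tool, called after ">>>" as name([rows], argument=value, ...), one row to a line, values as JSON. move_arm: Moves the arm, as the interface text tells. Its arguments: {"type":"object","properties":{"targets":{"type":"array"},"grip_force":{"type":"number"}},"required":["targets"]}

```bash
mkdir -p pics; python3 - <<'E'
from station import ctrl
import numpy as np,cv2
for n in ("top","scene"):
    p,d=ctrl.camera(n); cv2.imwrite(f"pics/{n}0.png",p[:,:,::-1]); np.savez(f"{n}0.npz",p=p,d=d)
    c=ctrl.camera_params(n); print(n,c)
o=ctrl.get_obs(); print(o)
print(ctrl.camera_params("wrist"))
E
```

```text
top {'intrinsics': array([[437.09658484,   0.        , 285.31778013],
       [  0.        , 437.09658484, 211.56671676],
       [  0.        ,   0.        ,   1.        ]]), 'rvec': array([ 2.19762534, -2.13849615,  0.10091399]), 'tvec': array([0.10668952, 0.48661211, 1.38330914])}
scene {'intrinsics': array([[515.98296916,   0.        , 282.83471864],
       [  0.        , 515.98296916, 206.32585072],
       [  0.        ,   0.        ,   1.        ]]), 'rvec': array([ 0.66265845,  2.58937015, -1.1897872 ]), 'tvec': array([ 0.36350973, -0.15918836,  1.63492972])}
{'time_s': 0.1, 'qpos': array([ 1.13239807e+00,  3.00410152e-01,  1.52151556e+00, -1.24345180e-05,
        1.32068355e+00, -6.66036234e-02]), 'joint_vel': array([ 0.00071999, -0.0042673 , -0.00101745,  0.00045317, -0.00111616,
       -0.00107978]), 'tau': array([-7.17922831e-06, -5.32649410e+01, -3.53282475e+01,  7.09069194e-02,
        2.34972319e-02, -1.27956328e-04]), 'ee_pos': array([0.19972392, 0.51222319, 0.21894747]), 'eef_rot': array([-3.14057750e+00, -5.56421147e-05,  2.76980108e+00]), 'force': array([ 1.10537309, -0.18207698,  0.38771653]), 'moment': array([-0.00249761,  0.02933133,  0.02800136]), 'grip_force': 0.0, 'grip_width': 0.09403628528344637}
{'intrinsics': array([[325.1922621 ,   0.        , 277.35503625],
       [  0.        , 325.1922621 , 208.09288491],
       [  0.        ,   0.        ,   1.        ]]), 'T_tool_cam': array([[ 1.01169257e-03, -9.63000707e-01, -2.69496965e-01,
         7.81191224e-02],
       [ 9.99999452e-01,  1.04649495e-03,  1.45331680e-05,
        -2.17870167e-04],
       [ 2.68031762e-04, -2.69496833e-01,  9.63001239e-01,
        -1.65402297e-01],
       [ 0.00000000e+00,  0.00000000e+00,  0.00000000e+00,
         1.00000000e+00]])}
```

View pics/top0.png

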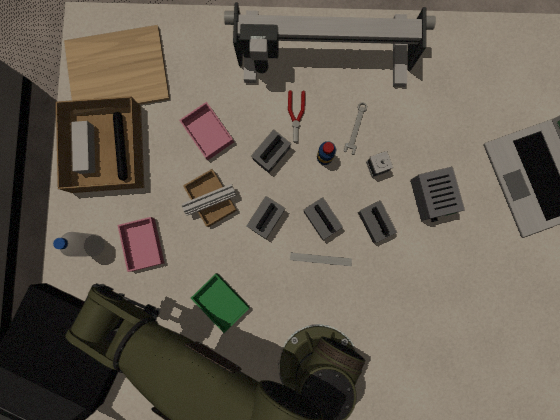

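View pics/scene0.png

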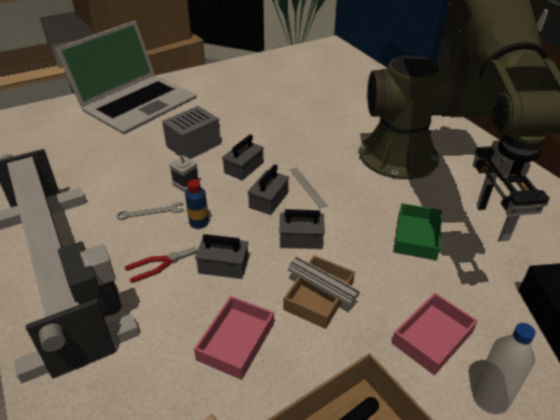

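The top view shows cases at (272,151), (267,217), (323,219) and (377,221). The brown tray is at (210,198) with the profile across it, the can at (327,152), the motor at (380,163) and a flat metal strip at (321,259).

```bash
cat > h.py <<'E'
from station import ctrl
import numpy as np,cv2
from scipy.spatial.transform import Rotation as R
def tool():
    o=ctrl.get_obs(); T=np.eye(4); T[:3,:3]=R.from_euler('xyz',o['eef_rot']).as_matrix(); T[:3,3]=o['ee_pos']; return T,o
def cloud(n):
    """picture and 420x560x3 world points (nan where none)"""
    T,_=tool(); p,d=ctrl.camera(n); c=ctrl.camera_params(n); K=c['intrinsics']
    v,u=np.mgrid[:420,:560]; x=(u-K[0,2])/K[0,0]; y=(v-K[1,2])/K[1,1]
    if n=='wrist':
        r=np.hypot(x,y)+1e-9; s=np.tan(np.minimum(r,1.4))/r; X=np.stack([x*s*d,y*s*d,d],-1)
        M=T@c['T_tool_cam']; W=X@M[:3,:3].T+M[:3,3]
    else:
        Rm=cv2.Rodrigues(c['rvec'])[0]; W=(np.stack([x*d,y*d,d],-1)-c['tvec'])@Rm
    W[d<=0]=np.nan; return p,W
def rect(P):
    """centre, yaw of long axis (deg), sizes of xy points"""
    (c,(w,h),a)=cv2.minAreaRect((P[:,:2]*1000).astype(np.float32))
    if w<h: a+=90; w,h=h,w
    return np.round([c[0],c[1],(a+90)%180-90,w,h],1)
E
python3 - <<'E'
from h import *
p,W=cloud('top')
def rep(n,t,lo,hi,k=1):
    for r in ctrl.cut_out(n,t)[:k]:
        P=W[r['region']]; P=P[np.isfinite(P[:,0])]; Q=P[(P[:,2]>lo)&(P[:,2]<hi)]
        print(t,round(r['score'],2),np.round(r['point']),len(P),'z',np.round(np.percentile(P[:,2],[5,50,95]),3),rect(Q) if len(Q)>5 else '', np.round(np.median(Q[:,:2],0),3) if len(Q) else '')
for lo,hi in((.085,.12),(.05,.12)): rep('top','case_a',lo,hi,6)
rep('top','extrusion',.045,.08,2); rep('top','tray',.03,.045,5)
for t in('can','motor','controller','pliers','spanner'): rep('top',t,.004,.2)
m=(W[:,:,2]>.05)&(W[:,:,2]<.075)
m[:170]=0;m[235:]=0;m[:,:175]=0;m[:,245:]=0
print('ext by z',rect(W[m]),W[m][:,2].mean())
E
```

```text
case_a 0.9 [322. 215.] 874 z [0.055 0.061 0.099] [463.    2.   34.9  88.7  13.7] [0.463 0.003]
case_a 0.82 [267. 218.] 814 z [0.055 0.061 0.099] [462.1 180.9 -30.8  89.7  14. ] [0.461 0.181]
case_a 0.64 [270. 147.] 935 z [0.007 0.06  0.099] [677.  171.4 -38.7  88.5  15.1] [0.676 0.172]
case_a 0.57 [375. 223.] 948 z [0.022 0.06  0.099] [ 458.3 -171.1   27.3   88.5   15.9] [ 0.458 -0.171]
case_a 0.9 [322. 215.] 874 z [0.055 0.061 0.099] [463.3   1.7  35.1 113.7  74.4] [0.462 0.003]
case_a 0.82 [267. 218.] 814 z [0.055 0.061 0.099] [461.9 180.5 -31.3 113.4  72.7] [0.461 0.18 ]
case_a 0.64 [270. 147.] 935 z [0.007 0.06  0.099] [677.5 171.7 -38.2 113.2  76.2] [0.675 0.172]
case_a 0.57 [375. 223.] 948 z [0.022 0.06  0.099] [ 458.  -171.7   27.7  112.9   75.3] [ 0.457 -0.169]
extrusion 0.73 [210. 200.] 712 z [0.05  0.061 0.068] [513.6 363.3 -66.6 170.1  41.6] [0.512 0.364]
extrusion 0.69 [265. 218.] 795 z [0.056 0.061 0.099] [461.8 181.  -32.1 110.6  72.7] [0.461 0.181]
tray 0.86 [221. 303.] 1782 z [0.001 0.007 0.044] [190.9 318.4  46.2 150.6 110. ] [0.194 0.324]
tray 0.66 [138. 242.] 1810 z [0.001 0.008 0.044] [367.4 580.3  15.6 152.5 110.8] [0.368 0.586]
tray 0.6 [205. 128.] 1638 z [0.001 0.007 0.043] [743.3 385.6  36.6 154.2 107.9] [0.752 0.387]
tray 0.57 [211. 193.] 1232 z [0.001 0.007 0.044] [522.3 365.4  32.1 153.5 108.6] [0.525 0.371]
can 0.68 [329. 154.] 326 z [0.023 0.108 0.137] [669.8  -4.7 -29.4  52.3  50.8] [ 0.659 -0.001]
motor 0.59 [375. 165.] 455 z [0.014 0.076 0.083] [ 644.7 -175.    21.    61.4   58.7] [ 0.638 -0.17 ]
controller 0.76 [437. 198.] 2033 z [0.035 0.099 0.104] [ 545.2 -355.4   15.1  149.1  112.5] [ 0.545 -0.342]
pliers 0.96 [295. 116.] 370 z [0.005 0.014 0.02 ] [803.6  95.5  -1.6 171.   57.4] [0.813 0.093]
spanner 0.87 [355. 130.] 300 z [-0.     0.007  0.013] [ 768.5 -102.2  -12.5  159.8   37.3] [ 0.758 -0.104]
ext by z [513.7 363.3 -66.  170.   41.2] 0.060825448760944624
```

```bash
cat >> h.py <<'E'
def go(x,y,z,yaw,T=None):
    """shift (50 mm units) and turn in the tool frame towards a pointing-down pose"""
    T=tool()[0] if T is None else T
    G=np.eye(4); G[:3,:3]=R.from_euler('xyz',[np.pi,0,np.radians(yaw)]).as_matrix(); G[:3,3]=x,y,z
    D=np.linalg.inv(T)@G
    print((x,y,z,yaw),'->',np.round(D[:3,3]/.05,3),np.round(R.from_matrix(D[:3,:3]).as_rotvec(),3)); return G
E
python3 - <<'E'
from h import *
go(.5136,.3633,.14,114)
E
```

```text
(0.5136, 0.3633, 0.14, 114) -> [-6.93  -0.499  1.589] [ 0.   -0.    0.78]
```

>>> move_arm([
  [0.5, -6.93, -0.5, 1.59, 0, 0, 0.78],
  [0.5, -6.93, -0.5, 1.59, 0, 0, 0.78],
  [0.5, -6.93, -0.5, 1.59, 0, 0, 0.78],
  [0.5, -6.93, -0.5, 1.59, 0, 0, 0.78],
  [0.5, -6.93, -0.5, 1.59, 0, 0, 0.78],
  [0.5, -6.93, -0.5, 1.59, 0, 0, 0.78],
  [0.5, -6.93, -0.5, 1.59, 0, 0, 0.78],
  [0.5, -6.93, -0.5, 1.59, 0, 0, 0.78],
  [0.5, -6.93, -0.5, 1.59, 0, 0, 0.78],
  [0.5, -6.93, -0.5, 1.59, 0, 0, 0.78],
  [0.5, -6.93, -0.5, 1.59, 0, 0, 0.78],
  [0.5, -6.93, -0.5, 1.59, 0, 0, 0.78],
], grip_force=30)

```text
time_s: 1.8
ee_pos: [0.5128, 0.3641, 0.1405]
eef_rot: [3.141, -0.0, 1.991]
force: [-0.1, -0.0, 0.2]
grip_width: 0.0706
grip_force: 0.0
```

```bash
python3 - <<'E'
from h import *
T,o=tool(); print(o['time_s'],o['ee_pos'],o['eef_rot'],o['grip_width'])
p,W=cloud('wrist'); cv2.imwrite('pics/w1.png',p[:,:,::-1])
Z=W[:,:,2]; D=np.hypot(W[:,:,0]-.5136,W[:,:,1]-.3633)
m=(Z>.05)&(Z<.07)&(D<.1); print('ext',rect(W[m]),np.percentile(W[m][:,2],[10,50,90]))
m=(Z>.036)&(Z<.047)&(D<.12); print('rim',rect(W[m]))
go(.5136,.3633,.0585,114)
E
```

```text
1.8 [0.51275943 0.36410626 0.14054643] [ 3.14089199e+00 -1.32090990e-04  1.99130250e+00] 0.07056757233807223
ext [514.2 361.3 -66.4 171.2  40.4] [0.05407727 0.06209106 0.06314378]
rim [522.2 363.2  32.1 153.2 109.1]
(0.5136, 0.3633, 0.0585, 114) -> [-0.018  0.006  1.64 ] [ 0.001 -0.     0.001]
```

View pics/w1.png

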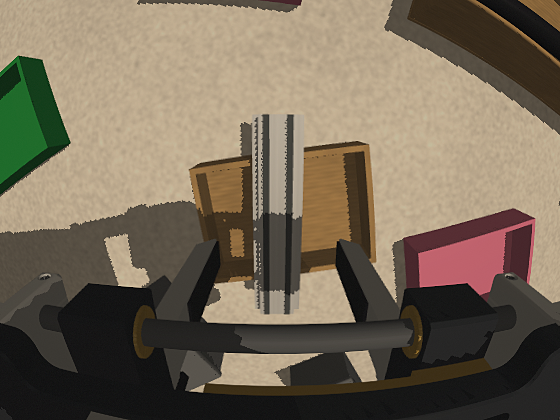

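The wrist view shows the profile at (277,215) midway between the open fingers and over the tray. I'm going down and gripping.

>>> move_arm([
  [0.5, 0, 0, 0.8, 0, 0, 0],
  [0.5, 0, 0, 1.3, 0, 0, 0],
  [0.5, 0, 0, 1.64, 0, 0, 0],
  [0.5, 0, 0, 1.64, 0, 0, 0],
  [-1, 0, 0, 1.64, 0, 0, 0],
  [-1, 0, 0, 1.64, 0, 0, 0],
  [-1, 0, 0, 1.64, 0, 0, 0],
  [-1, 0, 0, 1.64, 0, 0, 0],
  [-1, 0, 0, 1.64, 0, 0, 0],
  [-1, 0, 0, 1.64, 0, 0, 0],
], grip_force=35)

```text
time_s: 2.85
ee_pos: [0.5138, 0.3634, 0.0586]
eef_rot: [3.141, -0.0, 1.99]
force: [-1.4, -0.8, 6.3]
grip_width: 0.0395
grip_force: 35.0
```

>>> move_arm([
  [-1, 0, 0, -0.3, 0, 0, 0],
  [-1, 0, 0, -1.0, 0, 0, 0],
  [-1, 0, 0, -2.0, 0, 0, 0],
  [-1, -0.5, -0.45, -2.6, 0, 0, 0],
  [-1, -1.1, -1.0, -2.6, 0, 0, 0],
  [-1, -1.7, -1.55, -2.6, 0, 0, 0],
  [-1, -2.4, -2.2, -2.6, 0, 0, 0],
  [-1, -3.1, -2.8, -2.6, 0, 0, 0],
  [-1, -3.8, -3.45, -2.6, 0, 0, 0],
  [-1, -4.5, -4.1, -2.6, 0, 0, 0],
  [-1, -4.9, -4.45, -2.6, 0, 0, 0],
  [-1, -4.9, -4.45, -2.6, 0, 0, 0],
])

```text
time_s: 4.05
ee_pos: [0.4092, 0.0467, 0.1888]
eef_rot: [3.141, 0.001, 1.987]
force: [0.5, -0.4, -2.3]
grip_width: 0.0396
grip_force: 35.0
```

```bash
python3 - <<'E'
from h import *
go(.31,-.26,.10,114)
E
```

```text
(0.31, -0.26, 0.1, 114) -> [-4.807 -4.294  1.777] [ 0.001  0.001 -0.003]
```

>>> move_arm([
  [-1, -0.7, -0.6, 0, 0, 0, 0],
  [-1, -1.4, -1.25, 0, 0, 0, 0],
  [-1, -2.1, -1.9, 0, 0, 0, 0],
  [-1, -2.8, -2.5, 0, 0, 0, 0],
  [-1, -3.5, -3.1, 0.3, 0, 0, 0],
  [-1, -4.2, -3.75, 0.8, 0, 0, 0],
  [-1, -4.81, -4.29, 1.4, 0, 0, 0],
  [-1, -4.81, -4.29, 2.2, 0, 0, 0],
  [-1, -4.81, -4.29, 2.7, 0, 0, 0],
  [-1, -4.81, -4.29, 3.0, 0, 0, 0],
  [-1, -4.81, -4.29, 3.1, 0, 0, 0],
  [-1, -4.81, -4.29, 3.1, 0, 0, 0],
])

```text
time_s: 5.25
ee_pos: [0.3122, -0.2579, 0.0331]
eef_rot: [-3.141, -0.0, 1.99]
force: [-0.5, -0.8, -2.0]
grip_width: 0.0396
grip_force: 35.0
```

>>> move_arm([
  [-1, 0, 0, 0.12, 0, 0, 0],
  [-1, 0, 0, 0.22, 0, 0, 0],
  [-1, 0, 0, 0.28, 0, 0, 0],
  [-1, 0, 0, 0.32, 0, 0, 0],
  [-1, 0, 0, 0.32, 0, 0, 0],
  [-1, 0, 0, 0.32, 0, 0, 0],
])

```text
time_s: 5.85
ee_pos: [0.3119, -0.2581, 0.0171]
eef_rot: [3.142, 0.0, 1.99]
force: [0.4, 0.6, -1.8]
grip_width: 0.0398
grip_force: 35.0
```

>>> move_arm([
  [-1, 0, 0, 0.01, 0, 0, 0],
  [-1, 0, 0, 0.02, 0, 0, 0],
  [-1, 0, 0, 0.02, 0, 0, 0],
])

```text
time_s: 6.15
ee_pos: [0.312, -0.2582, 0.0166]
eef_rot: [3.142, 0.0, 1.99]
force: [-3.9, 2.4, 11.2]
grip_width: 0.0393
grip_force: 35.0
```

>>> move_arm([
  [-0.5, 0, 0, 0, 0, 0, 0],
  [0.1, 0, 0, 0, 0, 0, 0],
  [0.3, 0, 0, 0, 0, 0, 0],
  [0.3, 0, 0, 0, 0, 0, 0],
  [0.3, 0, 0, -0.4, 0, 0, 0],
  [0.3, 0, 0, -1.2, 0, 0, 0],
  [0.3, 0, 0, -2.1, 0, 0, 0],
  [0.3, 0, 0, -3.0, 0, 0, 0],
  [0.3, 0, 0, -3.2, 0, 0, 0],
  [0.3, 0, 0, -3.2, 0, 0, 0],
])

```text
time_s: 7.15
ee_pos: [0.3123, -0.2584, 0.177]
eef_rot: [3.14, 0.003, 1.99]
force: [-0.2, -0.7, -1.0]
grip_width: 0.0609
grip_force: 0.0
```

```bash
python3 - <<'E'
from h import *
T,o=tool(); print(o['time_s'],o['ee_pos'],o['grip_width'])
p,W=cloud('wrist'); Z=W[:,:,2]; D=np.hypot(W[:,:,0]-.312,W[:,:,1]+.258)
m=(Z>.01)&(Z<.04)&(D<.12); print('ext',rect(W[m]),np.percentile(W[m][:,2],[10,50,90]))
p,W=cloud('top'); Z=W[:,:,2]; D=np.hypot(W[:,:,0]-.522,W[:,:,1]-.364)
m=(Z>.034)&(Z<.05)&(D<.11); print('rim',rect(W[m]))
go(.458,-.1712,.17,27.5)
E
```

```text
7.15 [ 0.31229364 -0.25844539  0.17696212] 0.06086120047816346
ext [ 356.7 -240.3  -66.   171.1  136.5] [0.01206706 0.02013408 0.02150335]
rim [522.1 365.3  32.2 153.8 108.5]
(0.458, -0.1712, 0.17, 27.5) -> [0.388 3.38  0.09 ] [-2.00e-03 -1.00e-03  1.51e+00]
```

>>> move_arm([
  [0.2, 0.1, 0.7, 0.1, 0, 0, 0.15],
  [0.2, 0.2, 1.4, 0.1, 0, 0, 0.3],
  [0.2, 0.3, 2.1, 0.1, 0, 0, 0.45],
  [0.2, 0.35, 2.8, 0.1, 0, 0, 0.6],
  [0.2, 0.39, 3.38, 0.1, 0, 0, 0.75],
  [0.2, 0.39, 3.38, 0.1, 0, 0, 0.9],
  [0.2, 0.39, 3.38, 0.1, 0, 0, 1.05],
  [0.2, 0.39, 3.38, 0.1, 0, 0, 1.2],
  [0.2, 0.39, 3.38, 0.1, 0, 0, 1.35],
  [0.2, 0.39, 3.38, 0.1, 0, 0, 1.51],
  [0.2, 0.39, 3.38, 0.1, 0, 0, 1.51],
  [0.2, 0.39, 3.38, 0.1, 0, 0, 1.51],
])

```text
time_s: 8.45
ee_pos: [0.4577, -0.1712, 0.1689]
eef_rot: [-3.139, 0.002, 0.479]
force: [-1.0, -0.3, -0.8]
grip_width: 0.0566
grip_force: 0.0
```

```bash
cat >> h.py <<'E'
def handle(x,y):
    T,o=tool(); print(o['time_s'],np.round(o['ee_pos'],4),np.degrees(o['eef_rot'][2]),'F',o['force'])
    p,W=cloud('wrist'); Z=W[:,:,2]; D=np.hypot(W[:,:,0]-x,W[:,:,1]-y)
    m=(Z>.085)&(Z<.11)&(D<.055); print('handle',rect(W[m]),np.median(W[m][:,2]))
    m=(Z>.05)&(Z<.11)&(D<.08); print('lid',rect(W[m]))
E
python3 - <<'E'
from h import *
handle(.458,-.171)
go(.458,-.1712,.084,27.5)
E
```

```text
8.45 [ 0.4577 -0.1712  0.1689] 27.467453697315623 F [-0.97917234 -0.34023894 -0.76400208]
handle [ 459.5 -173.5   27.6   88.9   13.9] 0.09796264959503803
lid [ 459.2 -173.6   27.6  114.1   74.7]
(0.458, -0.1712, 0.084, 27.5) -> [0.008 0.005 1.704] [-0.002  0.002  0.001]
```

>>> move_arm([
  [0.2, 0, 0.03, 0.9, 0, 0, 0],
  [0.2, 0, 0.03, 1.5, 0, 0, 0],
  [0.2, 0, 0.03, 1.7, 0, 0, 0],
  [-1, 0, 0.03, 1.7, 0, 0, 0],
  [-1, 0, 0.03, 1.7, 0, 0, 0],
  [-1, 0, 0.03, 1.7, 0, 0, 0],
  [-1, 0, 0.03, 1.7, 0, 0, 0],
  [-1, 0, 0.03, 1.7, 0, 0, 0],
  [-1, 0, 0.03, 1.6, 0, 0, 0],
  [-1, 0, 0.03, 1.45, 0, 0, 0],
  [-1, 0, 0.03, 1.4, 0, 0, 0],
  [-1, 0, 0.03, 1.4, 0, 0, 0],
], grip_force=45)

```text
time_s: 9.7
ee_pos: [0.4592, -0.1729, 0.1015]
eef_rot: [3.141, -0.001, 0.48]
force: [-0.1, -0.6, -2.2]
grip_width: 0.0136
grip_force: 45.0
```

>>> move_arm([
  [-1, 0, 0, 0, 0, 0, 0],
  [-1, 0, 0, 0, 0, 0, 0],
  [-1, 0, 0, 0, 0, 0, 0],
])

```text
time_s: 10.0
ee_pos: [0.4589, -0.1728, 0.1007]
eef_rot: [-3.141, 0.0, 0.48]
force: [-1.0, 0.6, -2.8]
grip_width: 0.0136
grip_force: 45.0
```

>>> move_arm([
  [-1, 0, 0, 0, 0, 0, 0],
])

```text
time_s: 10.1
ee_pos: [0.459, -0.1728, 0.1008]
eef_rot: [-3.141, 0.0, 0.48]
force: [-1.0, -0.3, -1.7]
grip_width: 0.0138
grip_force: 45.0
```

>>> move_arm([
  [-1, 0, 0, 0, 0, 0, 0],
])

```text
time_s: 10.2
ee_pos: [0.459, -0.1728, 0.1008]
eef_rot: [-3.141, 0.0, 0.48]
force: [-0.6, -1.0, -2.2]
grip_width: 0.0141
grip_force: 45.0
```

D is light (about 0.22 kg), so I'm setting it back.

>>> move_arm([
  [-1, 0, 0, 0.12, 0, 0, 0],
  [-1, 0, 0, 0.22, 0, 0, 0],
  [-1, 0, 0, 0.28, 0, 0, 0],
  [-1, 0, 0, 0.3, 0, 0, 0],
  [-1, 0, 0, 0.3, 0, 0, 0],
])

```text
time_s: 10.7
ee_pos: [0.4593, -0.1729, 0.0889]
eef_rot: [3.14, -0.001, 0.48]
force: [-20.0, 7.9, 47.0]
grip_width: 0.0136
grip_force: 45.0
```

>>> move_arm([
  [-1, 0, 0, -0.08, 0, 0, 0],
  [-1, 0, 0, -0.08, 0, 0, 0],
])

```text
time_s: 10.9
ee_pos: [0.4591, -0.1729, 0.0901]
eef_rot: [3.141, -0.0, 0.48]
force: [-0.2, -0.5, -3.5]
grip_width: 0.0135
grip_force: 45.0
```

```bash
python3 - <<'E'
from h import *
T,o=tool(); print(o['ee_pos'],o['force'],o['moment'])
p,W=cloud('wrist'); Z=W[:,:,2]; D=np.hypot(W[:,:,0]-.459,W[:,:,1]+.173)
m=(Z>.05)&(Z<.075)&(D<.06); P=W[m]
A=np.c_[P-P.mean(0)]; n=np.linalg.svd(A,full_matrices=False)[2][2]; print('normal',n*np.sign(n[2]),P.mean(0),rect(P))
cv2.imwrite('pics/w2.png',p[:,:,::-1])
E
```

```text
[ 0.45912796 -0.17285364  0.09005995] [-0.22624086 -0.52568426 -3.46228999] [-0.05095582  0.12087814  0.02742896]
normal [-3.13112737e-04  1.78932083e-03  9.99998350e-01] [ 0.48006201 -0.16278059  0.06115163] [ 459.7 -173.5   27.4  112.8   75.1]
```

View pics/w2.png

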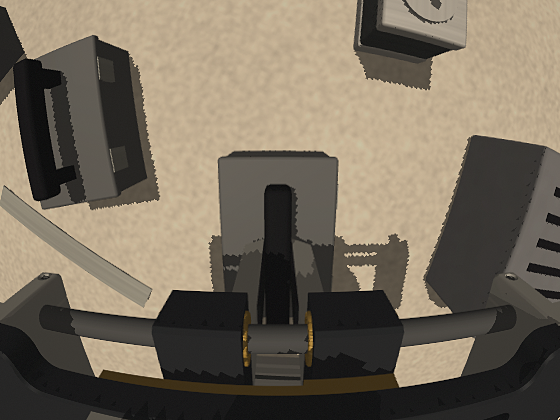

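The case hangs level in the grip, centred at about (278,215), with its underside about 1 mm above the desk.

>>> move_arm([
  [-1, 0, 0, 0.02, 0, 0, 0],
  [-1, 0, 0, 0.025, 0, 0, 0],
  [-1, 0, 0, 0.025, 0, 0, 0],
])

```text
time_s: 11.25
ee_pos: [0.459, -0.1729, 0.089]
eef_rot: [-3.142, 0.0, 0.48]
force: [-6.3, 1.6, 12.2]
grip_width: 0.0135
grip_force: 45.0
```

>>> move_arm([
  [-0.5, 0, 0, 0, 0, 0, 0],
  [0.2, 0, 0, 0, 0, 0, 0],
  [0.2, 0, 0, 0, 0, 0, 0],
  [0.2, 0, 0, -0.3, 0, 0, 0],
  [0.2, 0, 0, -1.0, 0, 0, 0],
  [0.2, 0.2, -0.4, -1.5, 0, 0, -0.03],
  [0.2, 0.6, -1.1, -1.6, 0, 0, -0.06],
  [0.2, 1.0, -1.8, -1.6, 0, 0, -0.1],
  [0.2, 1.4, -2.5, -1.6, 0, 0, -0.13],
  [0.2, 1.68, -3.06, -1.6, 0, 0, -0.13],
  [0.2, 1.68, -3.06, -1.6, 0, 0, -0.13],
  [0.2, 1.68, -3.06, -1.6, 0, 0, -0.13],
])

```text
time_s: 12.45
ee_pos: [0.4629, 0.0019, 0.1686]
eef_rot: [3.142, 0.0, 0.611]
force: [-0.2, -0.8, 0.6]
grip_width: 0.0563
grip_force: 0.0
```

```bash
python3 - <<'E'
from h import *
handle(.463,.001)
go(.463,.001,.086,35)
E
```

```text
12.45 [0.4629 0.0019 0.1686] 35.02020272402482 F [-0.21033274 -0.80489809  0.60322283]
handle [ 4.64e+02 -2.00e-01  3.50e+01  8.93e+01  1.39e+01] 0.09797119435311932
lid [ 4.640e+02 -1.000e-01  3.490e+01  1.138e+02  7.490e+01]
(0.463, 0.001, 0.086, 35) -> [-0.002  0.005  1.651] [ 0.     0.    -0.001]
```

>>> move_arm([
  [0.2, 0, 0.02, 0.9, 0, 0, 0],
  [0.2, 0, 0.02, 1.5, 0, 0, 0],
  [0.2, 0, 0.02, 1.65, 0, 0, 0],
  [0.2, 0, 0.02, 1.65, 0, 0, 0],
  [-1, 0, 0.02, 1.65, 0, 0, 0],
  [-1, 0, 0.02, 1.65, 0, 0, 0],
  [-1, 0, 0.02, 1.65, 0, 0, 0],
  [-1, 0, 0.02, 1.65, 0, 0, 0],
  [-1, 0, 0.02, 1.65, 0, 0, 0],
])

```text
time_s: 13.4
ee_pos: [0.4636, 0.0009, 0.0865]
eef_rot: [3.141, -0.0, 0.61]
force: [0.2, -0.1, 0.1]
grip_width: 0.0196
grip_force: 0.0
```

>>> move_arm([
  [-1, 0, 0, -0.12, 0, 0, 0],
  [-1, 0, 0, -0.26, 0, 0, 0],
  [-1, 0, 0, -0.3, 0, 0, 0],
  [-1, 0, 0, -0.3, 0, 0, 0],
  [-1, 0, 0, -0.3, 0, 0, 0],
])

```text
time_s: 13.9
ee_pos: [0.4634, 0.0009, 0.1011]
eef_rot: [-3.141, 0.0, 0.61]
force: [-0.6, -0.1, -2.8]
grip_width: 0.0136
grip_force: 45.0
```

>>> move_arm([
  [-1, 0, 0, 0, 0, 0, 0],
])

```text
time_s: 14.0
ee_pos: [0.4633, 0.0009, 0.101]
eef_rot: [-3.141, 0.0, 0.61]
force: [-0.8, -0.7, -2.5]
grip_width: 0.0139
grip_force: 45.0
```

>>> move_arm([
  [-1, 0, 0, 0, 0, 0, 0],
])

```text
time_s: 14.1
ee_pos: [0.4634, 0.0009, 0.101]
eef_rot: [-3.141, 0.0, 0.61]
force: [-0.1, -0.0, -1.7]
grip_width: 0.0136
grip_force: 45.0
```

A is light too (about 0.24 kg). The fingers need about 0.6 s to close. I'm lowering it in small steps.

>>> move_arm([
  [-1, 0, 0, 0.1, 0, 0, 0],
  [-1, 0, 0, 0.17, 0, 0, 0],
  [-1, 0, 0, 0.2, 0, 0, 0],
  [-1, 0, 0, 0.2, 0, 0, 0],
])

```text
time_s: 14.5
ee_pos: [0.4633, 0.0009, 0.0908]
eef_rot: [-3.141, 0.001, 0.61]
force: [-0.0, 0.1, -2.1]
grip_width: 0.0135
grip_force: 45.0
```

>>> move_arm([
  [-1, 0, 0, 0.03, 0, 0, 0],
  [-1, 0, 0, 0.03, 0, 0, 0],
])

```text
time_s: 14.7
ee_pos: [0.4638, 0.0008, 0.0899]
eef_rot: [3.141, -0.001, 0.61]
force: [0.2, 0.7, -0.4]
grip_width: 0.0134
grip_force: 45.0
```

>>> move_arm([
  [-1, 0, 0, 0.02, 0, 0, 0],
  [-1, 0, 0, 0.02, 0, 0, 0],
  [0.2, 0, 0, 0.02, 0, 0, 0],
  [0.2, 0, 0, 0.02, 0, 0, 0],
  [0.2, 0, 0, 0.02, 0, 0, 0],
  [0.2, 0, 0, -0.4, 0, 0, 0],
  [0.2, 0, 0, -1.1, 0, 0, 0],
  [0.2, 0, 0, -1.6, 0, 0, -0.15],
  [0.2, 0, 0, -1.6, 0, 0, -0.3],
  [0.2, 0, 0, -1.6, 0, 0, -0.3],
])

```text
time_s: 15.7
ee_pos: [0.4636, 0.0009, 0.1701]
eef_rot: [3.141, -0.001, 0.912]
force: [-0.1, 0.5, -0.4]
grip_width: 0.0566
grip_force: 0.0
```

```bash
python3 - <<'E'
from h import *
handle(.463,.001)
go(.4625,.180,.17,149)
E
```

```text
15.7 [0.4636 0.0009 0.1701] 52.27779265392142 F [-0.10764314  0.5153919  -0.44474048]
handle [464.5   0.   34.9  89.5  14.3] 0.09786148123153396
lid [ 4.646e+02 -1.000e-01  3.530e+01  1.141e+02  7.570e+01]
(0.4625, 0.18, 0.17, 149) -> [ 2.81  -2.221 -0.01 ] [-0.    -0.    -1.694]
```

A stands back in its place to within 1 mm. Next is B.

>>> move_arm([
  [0.2, 0.5, -0.4, 0, 0, 0, -0.15],
  [0.2, 1.0, -0.8, 0, 0, 0, -0.3],
  [0.2, 1.5, -1.2, 0, 0, 0, -0.45],
  [0.2, 2.0, -1.6, 0, 0, 0, -0.6],
  [0.2, 2.5, -2.0, 0, 0, 0, -0.75],
  [0.2, 2.81, -2.22, 0, 0, 0, -0.9],
  [0.2, 2.81, -2.22, 0, 0, 0, -1.05],
  [0.2, 2.81, -2.22, 0, 0, 0, -1.2],
  [0.2, 2.81, -2.22, 0, 0, 0, -1.35],
  [0.2, 2.81, -2.22, 0, 0, 0, -1.5],
  [0.2, 2.81, -2.22, 0, 0, 0, -1.65],
  [0.2, 2.81, -2.22, 0, 0, 0, -1.69],
])

```text
time_s: 16.95
ee_pos: [0.4618, 0.1798, 0.1688]
eef_rot: [-3.14, -0.001, 2.6]
force: [-0.5, -0.7, 1.0]
grip_width: 0.0563
grip_force: 0.0
```

>>> move_arm([
  [0.2, 0, 0, 0, 0, 0, 0],
  [0.2, 0, 0, 0, 0, 0, 0],
])

```text
time_s: 17.15
ee_pos: [0.4619, 0.1799, 0.1692]
eef_rot: [-3.141, -0.001, 2.596]
force: [-0.1, -0.3, -0.7]
grip_width: 0.0565
grip_force: 0.0
```

```bash
python3 - <<'E'
from h import *
handle(.4625,.180)
go(.4625,.180,.088,149)
E
```

```text
17.15 [0.4619 0.1799 0.1692] 148.71252803095143 F [-0.07525994 -0.32748869 -0.73192038]
handle [462.4 179.3 -30.9  90.   13.7] 0.09788343306005054
lid [462.2 179.3 -30.7 114.5  75.4]
(0.4625, 0.18, 0.088, 149) -> [-0.008  0.008  1.626] [-0.001 -0.    -0.004]
```

>>> move_arm([
  [0.0, 0, 0.01, 0.9, 0, 0, 0],
  [0.0, 0, 0.01, 1.45, 0, 0, 0],
  [0.0, 0, 0.01, 1.6, 0, 0, 0],
  [-1, 0, 0.01, 1.6, 0, 0, 0],
  [-1, 0, 0.01, 1.6, 0, 0, 0],
  [-1, 0, 0.01, 1.6, 0, 0, 0],
  [-1, 0, 0.01, 1.6, 0, 0, 0],
  [-1, 0, 0.01, 1.6, 0, 0, 0],
  [-1, 0, 0.01, 1.6, 0, 0, 0],
  [-1, 0, 0.01, 1.6, 0, 0, 0],
])

```text
time_s: 18.2
ee_pos: [0.4626, 0.1803, 0.0903]
eef_rot: [3.141, 0.001, 2.6]
force: [-2.9, -2.6, 6.8]
grip_width: 0.0136
grip_force: 45.0
```

>>> move_arm([
  [-1, 0, 0, -0.12, 0, 0, 0],
  [-1, 0, 0, -0.26, 0, 0, 0],
  [-1, 0, 0, -0.3, 0, 0, 0],
  [-1, 0, 0, -0.3, 0, 0, 0],
  [-1, 0, 0, -0.3, 0, 0, 0],
])

```text
time_s: 18.7
ee_pos: [0.4623, 0.1803, 0.1045]
eef_rot: [-3.141, -0.0, 2.6]
force: [-0.7, 0.4, -4.9]
grip_width: 0.0135
grip_force: 45.0
```

>>> move_arm([
  [-1, 0, 0, 0, 0, 0, 0],
])

```text
time_s: 18.8
ee_pos: [0.4622, 0.1803, 0.1044]
eef_rot: [-3.141, -0.0, 2.6]
force: [-0.6, 0.3, -5.0]
grip_width: 0.0138
grip_force: 45.0
```

>>> move_arm([
  [-1, 0, 0, 0, 0, 0, 0],
])

```text
time_s: 18.9
ee_pos: [0.4623, 0.1803, 0.1045]
eef_rot: [-3.141, -0.0, 2.6]
force: [0.1, -0.3, -5.8]
grip_width: 0.0139
grip_force: 45.0
```

B weighs about 0.53 kg, so it is the full one. Now to the tray.

```bash
python3 - <<'E'
from h import *
go(.522,.3642,.17,212)
E
```

```text
(0.522, 0.3642, 0.17, 212) -> [ 0.873  3.767 -1.311] [-0.  -0.  -1.1]
```

>>> move_arm([
  [-1, 0, 0, -0.4, 0, 0, 0],
  [-1, 0, 0, -0.9, 0, 0, 0],
  [-1, 0, 0.3, -1.3, 0, 0, -0.05],
  [-1, 0.15, 0.8, -1.31, 0, 0, -0.15],
  [-1, 0.3, 1.3, -1.31, 0, 0, -0.28],
  [-1, 0.42, 1.8, -1.31, 0, 0, -0.41],
  [-1, 0.53, 2.3, -1.31, 0, 0, -0.54],
  [-1, 0.65, 2.8, -1.31, 0, 0, -0.67],
  [-1, 0.76, 3.3, -1.31, 0, 0, -0.8],
  [-1, 0.87, 3.77, -1.31, 0, 0, -0.93],
  [-1, 0.87, 3.77, -1.31, 0, 0, -1.05],
  [-1, 0.87, 3.77, -1.31, 0, 0, -1.1],
])

```text
time_s: 20.1
ee_pos: [0.5221, 0.3648, 0.1693]
eef_rot: [-3.142, -0.001, -2.578]
force: [-0.1, 0.6, -4.7]
grip_width: 0.0137
grip_force: 45.0
```

>>> move_arm([
  [-1, 0, 0, 0, 0, 0, 0],
  [-1, 0, 0, 0, 0, 0, 0],
])

```text
time_s: 20.3
ee_pos: [0.5222, 0.3642, 0.1699]
eef_rot: [3.142, -0.0, -2.585]
force: [0.1, -0.3, -5.3]
grip_width: 0.0135
grip_force: 45.0
```

```bash
python3 - <<'E'
from h import *
T,o=tool(); print(o['ee_pos'],np.degrees(o['eef_rot']),o['force'])
p,W=cloud('wrist'); cv2.imwrite('pics/w3.png',p[:,:,::-1]); Z=W[:,:,2]; D=np.hypot(W[:,:,0]-.522,W[:,:,1]-.364)
m=(Z>.036)&(Z<.047)&(D<.11); print('rim',rect(W[m]))
m=(Z>.12)&(Z<.16)&(D<.08); P=W[m]; print('lid',rect(P)); n=np.linalg.svd(P-P.mean(0),full_matrices=False)[2][2]; print('normal',n, P.mean(0))
p,W=cloud('top'); Z=W[:,:,2]; m=(Z>.034)&(Z<.05)&(np.hypot(W[:,:,0]-.522,W[:,:,1]-.364)<.11); print(rect(W[m]))
go(.522,.3642,.10,212)
E
```

```text
[0.52222941 0.36418981 0.16993786] [ 1.79999113e+02 -2.62189902e-02 -1.48120989e+02] [ 0.05559922 -0.31426634 -5.3088525 ]
rim [470.6 330.9 -58.1 108.5  31. ]
lid [522.4 363.1  32.1 114.   75.2]
normal [-0.00372573  0.00256669  0.99998977] [0.50180517 0.3503589  0.13977266]
[523.3 305.2  20.4  95.8  21.7]
(0.522, 0.3642, 0.1, 212) -> [0.005 0.004 1.403] [ 0.    -0.    -0.002]
```

View pics/w3.png

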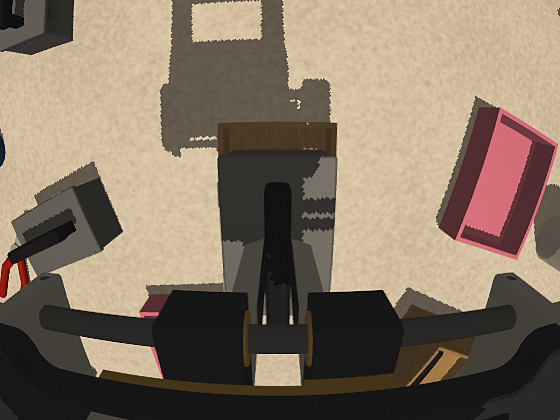

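The case hangs centred over the tray: the lid spans columns 219 to 337 and the tray's end wall 218 to 337 at row 135. I'm lowering it.

>>> move_arm([
  [-1, 0, 0, 0.3, 0, 0, 0],
  [-1, 0, 0, 0.65, 0, 0, 0],
  [-1, 0, 0, 0.95, 0, 0, 0],
  [-1, 0, 0, 1.2, 0, 0, 0],
  [-1, 0, 0, 1.35, 0, 0, 0],
  [-1, 0, 0, 1.43, 0, 0, 0],
  [-1, 0, 0, 1.45, 0, 0, 0],
  [-1, 0, 0, 1.45, 0, 0, 0],
])

```text
time_s: 21.2
ee_pos: [0.5225, 0.3644, 0.0981]
eef_rot: [-3.142, 0.001, -2.583]
force: [0.8, 0.0, -4.9]
grip_width: 0.0134
grip_force: 45.0
```

>>> move_arm([
  [-1, 0, 0, 0.02, 0, 0, 0],
  [-1, 0, 0, 0.02, 0, 0, 0],
])

```text
time_s: 21.4
ee_pos: [0.5224, 0.3644, 0.097]
eef_rot: [-3.142, 0.001, -2.583]
force: [-0.5, 0.7, -6.1]
grip_width: 0.0134
grip_force: 45.0
```

>>> move_arm([
  [-1, 0, 0, 0.015, 0, 0, 0],
  [-1, 0, 0, 0.02, 0, 0, 0],
  [-1, 0, 0, 0.02, 0, 0, 0],
])

```text
time_s: 21.7
ee_pos: [0.5223, 0.3643, 0.0957]
eef_rot: [-3.142, -0.0, -2.583]
force: [-0.5, 0.3, -5.6]
grip_width: 0.0135
grip_force: 45.0
```

>>> move_arm([
  [-1, 0, 0, 0.01, 0, 0, 0],
  [-1, 0, 0, 0.01, 0, 0, 0],
])

```text
time_s: 21.9
ee_pos: [0.5224, 0.3643, 0.0955]
eef_rot: [-3.142, 0.0, -2.583]
force: [-0.6, -1.9, -3.0]
grip_width: 0.0137
grip_force: 45.0
```

It is touching down. I'll ease it down a little more, release and withdraw.

>>> move_arm([
  [-1, 0, 0, 0.01, 0, 0, 0],
  [-1, 0, 0, 0.01, 0, 0, 0],
  [-0.6, 0, 0, 0.01, 0, 0, 0],
  [0.1, 0, 0, 0.01, 0, 0, 0],
  [0.1, 0, 0, 0.01, 0, 0, 0],
  [0.1, 0, 0, 0.01, 0, 0, 0],
  [0.1, 0, 0, -0.4, 0, 0, 0],
  [0.1, 0, 0, -1.2, 0, 0, 0],
  [0.1, 0, 0, -2.1, 0, 0, 0],
  [0.1, 0, 0, -2.6, 0, 0, 0],
  [0.1, 0, 0, -2.6, 0, 0, 0],
  [0.1, 0, 0, -2.6, 0, 0, 0],
])

```text
time_s: 23.1
ee_pos: [0.5222, 0.3643, 0.2248]
eef_rot: [3.142, 0.0, -2.583]
force: [-0.1, -0.5, -0.4]
grip_width: 0.0512
grip_force: 0.0
```

```bash
python3 - <<'E'
from h import *
handle(.522,.364)
p,W=cloud('wrist'); Z=W[:,:,2]; D=np.hypot(W[:,:,0]-.522,W[:,:,1]-.364)
m=(Z>.06)&(Z<.072)&(D<.055); P=W[m]; print(np.linalg.svd(P-P.mean(0),full_matrices=False)[2][2],P.mean(0))
p,W=cloud('top'); cv2.imwrite('pics/top1.png',cv2.resize(p[60:320,150:480,::-1],None,fx=2,fy=2))
Z=W[:,:,2]
for x,y in((.463,.002),(.677,.1715),(.458,-.1712)):
    m=(Z>.085)&(Z<.11)&(np.hypot(W[:,:,0]-x,W[:,:,1]-y)<.06); print(rect(W[m]) if m.sum()>5 else 'hid')
m=(Z>.008)&(Z<.04)&(np.hypot(W[:,:,0]-.312,W[:,:,1]+.258)<.1); print('ext',rect(W[m]),np.percentile(W[m][:,2],[10,50,95]))
E
```

```text
23.1 [0.5222 0.3643 0.2248] -148.0146850730849 F [-0.14080854 -0.50678781 -0.42387546]
handle [522.  363.   32.3  88.4  13.6] 0.10286949824018049
lid [522.2 363.1  32.4 112.6  75. ]
[-1.06108982e-04  9.41031791e-04 -9.99999552e-01] [0.5193391  0.3615314  0.06513835]
[463.9   2.1  35.3  88.7  14.3]
[677.5 171.6 -37.8  88.   14.4]
[ 458.  -171.3   26.5   89.2   16.1]
ext [ 329.3 -258.9  -80.8  183.1  113. ] [0.01178542 0.0190488  0.02433578]
```

View pics/top1.png

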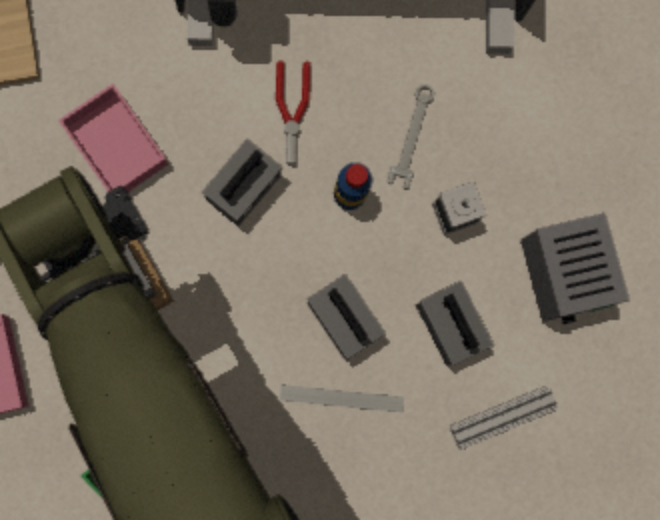

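The case sits level on the tray floor, with its lid at z = 65 mm and a tilt below 0.1°. In the top view the profile lies flat on free desk at (503,417), and the other cases and bystanders stand where they were. I'm handing in.

```bash
python3 -c "
from station import ctrl
print(ctrl.hand_in())"
```

```text
the job is handed in; nothing more can be done
None
```

The job is handed in, with no verdict shown: the full case (about 0.53 kg) stands level in the cardboard tray, the profile lies flat on the free desk well clear of it, the two light cases I lifted are back within about 1 mm (one was pressed onto the desk with about 47 N for a moment while being lowered), and I did not need to lift the fourth.

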